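# Load a meal tray into the tray sealer

### The arm

A 6-joint arm with a two-finger parallel gripper is mounted at the origin on the work surface. World frame = base frame: x ahead of the robot, y to its left, z up, the work surface at z = 0. Lengths are in m, angles in rad, forces in N, time in s.
With the tool pointing down it reaches from about 0.375 to 0.9 m from the base axis. Payload 3.1 kg.
Tool frame: the origin (TCP) lies midway between the tips of the shut fingers; the grasp point (between the pads) lies 19 mm behind it; z points along the fingers, y is the line along which they close (so a half turn about z gives the same grasp; the last joint's range is limited). The gripper opens to 87 mm and grips with 3 to 60 N. Pads are 19 mm wide; open, the fingers measure 117 mm over their backs; the gripper's body (75 mm by 190 mm) begins 51 mm behind the grasp point.
Start: joints at [-1.46, 0.527, 1.433, -0, 1.181, -0.178], TCP at [0.179, -0.599, 0.223] pointing down, gripper open.
Joint ranges: [-3.08, 3.08], [-0.75, 2.2], [0.22, 2.44], [-1.43, 4.57], [0, 2.65], [-2.85, 2.85]. Speed limits (rad/s): [2.79, 2.79, 3.14, 3.14, 3.14, 3.14].

### API

Orientations are given as a unit quaternion [x, y, z, w].
In Python, from rig import status, imaging, order gives the robot as it stands.
- The arm moves only by the tool arm_command, never from a script. Its argument "deltas" is one flat list of numbers, 5 for each row, row after row: the opening, from -1 (shut) to 1 (fully open), so that 0 is half open, then the shift along the tool's x, y, z in m, then the turn about the tool's z in rad. In form: [gripper, tx, ty, tz, roll, gripper, tx, ty, tz, roll, ...]. A call has 1 to 12 rows; each row shifts and turns the commanded pose from where the row before left it, along the tool's axes as they then stand; what a row does not reach is not made up. A row lasts 1/8 s, in which the tool goes at most 62.5 mm and 10.7 degrees, less where a joint would pass 70% of its speed; a pose out of reach is approached as far as the arm can. A call with a gripper value outside its range is refused whole. The fingers move at their own pace and stop on an object; "newtons" is the grip in N (left out, the last holds). Time passes only in rows, so rows that do not move let the fingers close. It gives the time, the measured TCP pose, the force, the opening and the grip force at its end, in the units of the state.
- status.get_obs(): the state, without advancing time (a new reading comes with each control period).
- imaging.camera(name): name is "side" or "top" or "wrist"; returns (picture, depth): 400x640x3 uint8, red, green, blue; 400x640 float32, m along the optical axis (not along the pixel's ray), 0 where there is no reading.
- imaging.camera_params(name): a dict with "intrinsics" (3x3 intrinsics, pixels), "k1" (the pictures are not rectified: a ray, as slopes to the right and down, at radius r is drawn at 1 + k1 r^2 times it, then the intrinsics apply), "camera_from_world" (4x4, takes a point from world to camera coordinates). Camera axes: x right, y up, looking along -z (the intrinsics and any distortion apply to the point x, -y, -z); pixel columns grow to the right and rows downward; lengths in m; the calibration is good to about 2 mm. A picture is of the moment at which its call begins: read the wrist's pose just before it. camera_params takes no time and is no camera call; for the wrist camera it gives the pose at the moment of the call.
- order.hand_in(): hands the job in; it is judged then, once.
The state is a dict: "time": time; "q": joint angles; "joint_velocities": joint speeds; "joint_torque": joint torques, N m; "position": TCP position; "tool_rot": TCP orientation; "ft_force": force on the tool from outside, world axes, zero at the start; "moment": the same for the moment, N m; "grip_width": finger opening in m; "grip_force": force on a finger pad.
Only numpy, scipy, OpenCV 4.12 (cv2) and the standard library are available. Lean on these libraries where they do the work, as an engineer would, in place of code of your own. Each camera call takes 0.05 s, during which the arm holds its last target. There are 200 camera calls.

### The job

Draw the sealer's carriage fully out to its stop next to the infeed deck, then slide the meal tray along the deck into the carriage's pocket until it sits flat and square on the pocket floor, keeping it level and never lifting it clear of the deck. Then slide the carriage with the seated tray fully home under the sealing head and let go, leaving the other things where they are.

Things in the scene. Friction and masses are not known exactly. Their poses are not given: they have to be found in the camera images.
- sealer: Tray sealer, a low white bench machine fixed to the table, base 190 mm wide (its x, -100..+90), 680 mm long (its y), 20 mm high. Origin on the table under the pocket centre when the carriage is fully out; z up, +y runs from infeed deck to sealing head, +x away from the robot. At its +y end a white column, y 268..338 mm, x -85..+85 mm, top at z=200 mm. Its place and yaw vary.
- deck (a point): Centre of the flat steel infeed deck's top, at sealer x=-25, y=-219, z=46 mm; deck 170 (x) by 242 mm (y), axes parallel to the sealer's.
- fence (a point): Middle of the top edge of the straight fence's inner face, at sealer x=+55.5, y=-219, z=72 mm. The fence runs along the deck's far (+x) edge for its whole length, 26 mm above the deck, 10 mm thick. A tray whose body lies against the fence is in line with the pocket.
- head (a point): Centre of the sealing head's top, at sealer x=0, y=175, z=116 mm. White slab 140 (x) by 190 (y) by 40 mm, fixed to the column. Its underside is at z=76 mm, 8 mm above a seated tray: a tray not right down in its pocket does not go under.
- carriage (a joint): Travel of the carriage along the sealer's +y: 0 m = fully out at its stop, 1 mm from the deck; 0.16 m = fully home at its stop under the head. Starts part way in; about 8 N of friction, stays where left. Aluminium plate 170 (x) by 194 (y) mm, top at z=45 mm (1 mm below the deck), with a rectangular pocket. A lip on its +x side (inner face x=+57 mm, top z=59 mm) carries on the fence's line.
- pocket (a point): Centre of the pocket's floor, 30 mm above the table; it moves with the carriage, axes parallel to the sealer's. Pocket 114 mm (x) by 156 mm (y), 15 mm deep.
- handle (a point): Grip point of the carriage's upright handle: a black round post, 16 mm diameter, on an ear at the robot's side of the carriage, 115 mm from the pocket centre along the sealer's -x. The point is on the post's axis, 105 mm above the table; post top at 125 mm. The post stays outside the head all the way: 45 mm from its axis to the head's side.
- tray: Meal tray, foil-coloured with a white card lid, on the infeed deck, askew and away from the fence. Origin at the centre of its underside, z up, x across, y along (long way, roughly the sealer's y). Body 110 (x) by 150 mm (y), straight sides, 34 mm high; above it a rim 120 by 160 mm, 4 mm thick, top at 38 mm. About 0.45 kg, rigid, flat firm top.
- sanitiser: White bottle, 64 mm diameter, 140 mm tall, on the table at the robot's left; leave alone. Origin under its centre.
- sauce_jar: Jar, 76 mm diameter, 100 mm tall, on the table beyond the sealer; leave alone. Origin under its centre.
- label_roll: Roll of blank labels, a ring 72 mm across, 30 mm high, lying on top of the sealing head; leave alone. Origin under its centre.
- spatula: Spatula 240 mm long lying on the table at the robot's side of the sealer; leave alone. Origin near its middle.
- bowl: Steel bowl, 120 mm across, 55 mm high, on the table at the robot's left; leave alone. Origin under its centre.
- spare_tray: A second meal tray like the first, on the table (not on the sealer), at the right, in front of the green crate; leave alone. Origin under its centre.
Not all that is in view belongs to the job. Leave any purple look-alike of the tray alone.

How it is judged:
By the outcome, as a careful person would: the job done as asked, in the order asked, and still so for the second after the job is handed in, with the robot touching nothing.
It also fails if it takes over 72 s, if anything falls off the work surface, if the arm or the gripper's body presses on something with over 40 N, if the wrist force passes 120 N, or if a joint passes its speed limit or range.

## Working session

There is one attempt and no reset: what is moved stays moved. The work goes in short steps, Python scripts to look and compute and a tool call to move; the robot and the scene stay as the last step left them, time stands still between calls to the robot, and variables do not carry over. Pictures are saved under pics/ and viewed, at most 10 in all, crops included, and the job is handed in when it is done.

Besides the shell and the picture viewer there is one more tool, called after "Request:" by a JSON object that holds its "api" and its "payload". arm_command: Moves the arm, as the interface text tells. Its arguments: {"type":"object","properties":{"deltas":{"type":"array"},"newtons":{"type":"number"}},"required":["deltas"]}

```bash
mkdir -p pics; ls; python3 - <<'E'
from rig import status, imaging
import cv2,numpy as np
print(status.get_obs())
for n in("side","top"):
    p,d=imaging.camera(n); cv2.imwrite(f"pics/{n}0.png",p[...,::-1]); np.savez(f"pics/{n}0.npz",p=p,d=d)
    c=imaging.camera_params(n); print(n,np.round(c["intrinsics"],1).tolist(),c["k1"],np.round(c["camera_from_world"],3).tolist())
E
```

```text
pics
{'time': 0.0, 'q': array([-1.45950572e+00,  5.28486755e-01,  1.43392721e+00,  1.20524988e-05,
        1.18139990e+00, -1.78459420e-01]), 'joint_velocities': array([ 6.72015350e-04, -4.24152004e-04,  3.10792529e-04,  8.13768193e-04,
       -1.01206653e-03, -6.92860118e-05]), 'joint_torque': array([-8.92316293e-04, -4.40043104e+01, -1.76594013e+01,  6.34066109e-02,
        5.82757720e-02, -1.55392790e-04]), 'position': array([ 0.17854174, -0.59817393,  0.22155108]), 'tool_rot': array([ 9.89523679e-01,  1.44366393e-01,  4.28614391e-05, -1.10979192e-03]), 'ft_force': array([ 0.37677498, -0.15498504, -0.13762724]), 'moment': array([-0.0411863 , -0.01105933, -0.03975046]), 'grip_force': 0.0, 'grip_width': 0.08703350682527157}
side [[458.3, 0.0, 311.9], [0.0, 458.3, 192.1], [0.0, 0.0, 1.0]] -0.05713210065716891 [[-0.901, -0.433, -0.015, 0.49], [0.222, -0.491, 0.842, -0.206], [-0.372, 0.756, 0.539, -1.401], [0.0, 0.0, 0.0, 1.0]]
top [[369.7, 0.0, 317.2], [0.0, 369.7, 199.8], [0.0, 0.0, 1.0]] -0.06927513297041009 [[0.018, -1.0, -0.01, 0.004], [0.982, 0.015, 0.191, -0.525], [-0.19, -0.013, 0.982, -1.285], [0.0, 0.0, 0.0, 1.0]]
```

View pics/top0.png

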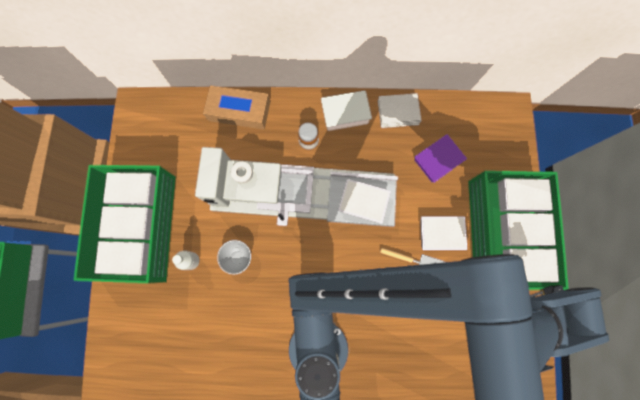

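View pics/side0.png

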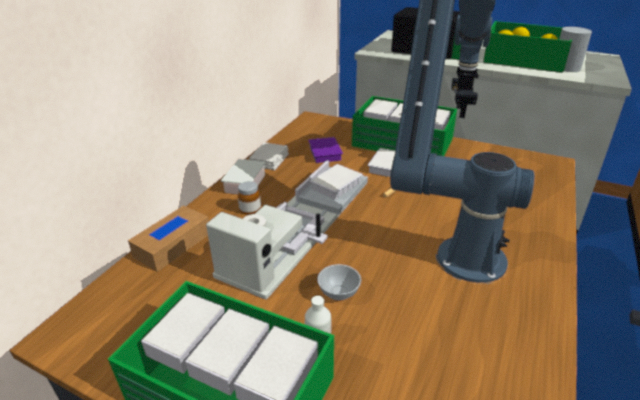

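The top view shows the column at (211,178), the head with the roll at (242,172), the handle at (282,215), the deck at (360,198) and the askew tray at (367,200). The side view shows the handle post at (318,225). Next I'll measure from depth plus masks.

```bash
cat > h.py <<'E'
import numpy as np,cv2
from rig import status, imaging
def cloud(d,c):
    K=np.array(c["intrinsics"]);v,u=np.mgrid[:d.shape[0],:d.shape[1]]
    s=slopes(np.c_[u.ravel(),v.ravel()],c).reshape(*d.shape,2)
    P=np.stack([s[...,0]*d,-s[...,1]*d,-d],-1);T=np.linalg.inv(c["camera_from_world"])
    W=P@T[:3,:3].T+T[:3,3];W[d<=0]=np.nan;return W
def slopes(uv,c):
    return cv2.undistortPoints(np.float64(uv).reshape(-1,1,2),np.array(c["intrinsics"]),np.array([c["k1"],0,0,0.])).reshape(-1,2)
def ray(uv,c,z):
    s=slopes(uv,c);T=np.linalg.inv(c["camera_from_world"]);r=np.c_[s[:,0],-s[:,1],-np.ones(len(s))]@T[:3,:3].T
    return T[:3,3]+r*((z-T[2,3])/r[:,2])[:,None]
def pix(P,c):
    T=np.array(c["camera_from_world"]);p=np.atleast_2d(P)@T[:3,:3].T+T[:3,3];s=np.c_[p[:,0],-p[:,1]]/-p[:,2:]
    s=s*(1+c["k1"]*(s**2).sum(1,keepdims=True));K=np.array(c["intrinsics"]);return s*[K[0,0],K[1,1]]+K[:2,2]
def rects(W,lo,hi,roi,n=30):
    z=W[...,2];m=(z>lo)&(z<hi)&(W[...,0]>roi[0])&(W[...,0]<roi[1])&(W[...,1]>roi[2])&(W[...,1]<roi[3])
    k,L,S,C=cv2.connectedComponentsWithStats(m.astype(np.uint8))
    for i in range(1,k):
        if S[i,4]>=n:
            P=W[L==i];(cx,cy),(w,h),a=cv2.minAreaRect(P[:,:2].astype(np.float32)*1000)
            print(f"z{lo:.3f}-{hi:.3f} n{S[i,4]} px{C[i].round()} c=({cx:.0f},{cy:.0f}) {w:.0f}x{h:.0f} a{a:.1f} zmed{np.median(P[:,2])*1000:.1f}")
E
python3 - <<'E'
from h import *
for n in("top","side"):
    f=np.load(f"pics/{n}0.npz");c=imaging.camera_params(n);W=cloud(f["d"],c);print(n)
    roi=(.4,.85,-.35,.45)
    for lo,hi in((.19,.21),(.106,.128),(.07,.1),(.04,.06)): rects(W,lo,hi,roi)
    m=(f["p"].max(-1)<70)&(W[...,0]>.4)&(W[...,0]<.6)&(W[...,1]>-.1)&(W[...,1]<.25)&(W[...,2]>.06)
    P=W[m];print("dark",len(P),P.mean(0) if len(P) else 0, P[:,2].max() if len(P) else 0)
E
```

```text
top
z0.190-0.210 n1012 px[209. 172.] c=(585,370) 69x168 a86.1 zmed199.7
z0.106-0.128 n1837 px[253. 183.] c=(571,253) 216x167 a83.7 zmed116.1
z0.106-0.128 n63 px[241. 172.] c=(608,279) 26x30 a67.7 zmed116.9
z0.070-0.100 n50 px[242. 116.] c=(836,300) 51x29 a84.7 zmed72.0
z0.070-0.100 n42 px[259. 117.] c=(831,238) 37x34 a0.5 zmed72.2
z0.070-0.100 n197 px[308. 134.] c=(764,50) 66x65 a58.9 zmed96.8
z0.070-0.100 n86 px[352. 174.] c=(618,-109) 147x11 a86.1 zmed72.7
z0.070-0.100 n50 px[385. 176.] c=(611,-230) 80x11 a87.4 zmed73.0
z0.070-0.100 n1521 px[364. 200.] c=(520,-153) 160x121 a74.7 zmed84.7
z0.040-0.060 n126 px[237. 120.] c=(828,333) 227x37 a90.0 zmed51.2
z0.040-0.060 n35 px[349. 123.] c=(821,-93) 14x75 a21.2 zmed50.0
z0.040-0.060 n47 px[395. 120.] c=(843,-281) 16x62 a4.9 zmed42.3
z0.040-0.060 n41 px[309. 143.] c=(744,48) 27x72 a6.5 zmed49.7
z0.040-0.060 n821 px[292. 195.] c=(547,133) 195x223 a86.6 zmed45.0
z0.040-0.060 n1494 px[359. 199.] c=(529,-148) 240x168 a86.4 zmed46.1
dark 8 [0.45291856 0.13575708 0.11260715] 0.1258615306530224
side
z0.190-0.210 n1049 px[238. 228.] c=(584,371) 
[... 372 characters left out ...]
px[287. 238.] c=(509,238) 168x7 a86.9 zmed89.9
z0.070-0.100 n38 px[317. 226.] c=(456,143) 13x9 a33.6 zmed85.5
z0.070-0.100 n474 px[243. 266.] c=(576,399) 179x64 a17.3 zmed85.0
z0.040-0.060 n100 px[254. 174.] c=(830,-97) 175x37 a89.5 zmed57.3
z0.040-0.060 n50 px[323. 170.] c=(603,-214) 128x12 a86.9 zmed52.5
z0.040-0.060 n862 px[328. 195.] c=(532,-143) 248x181 a86.4 zmed45.0
z0.040-0.060 n103 px[248. 202.] c=(750,70) 72x35 a42.5 zmed50.2
z0.040-0.060 n551 px[301. 228.] c=(536,104) 137x256 a35.3 zmed43.4
z0.040-0.060 n323 px[181. 240.] c=(830,337) 227x12 a81.5 zmed50.0
z0.040-0.060 n315 px[244. 275.] c=(575,399) 182x61 a16.3 zmed50.3
dark 67 [0.4535726  0.14310512 0.09688195] 0.1281625764260783
```

Sealer yaw is about -3.55° with its origin near (567,69) mm. The carriage is about 64 mm in, and the tray is about 11.5° askew. I'll line the tool up with the sealer axes and move over the tray for a closer look.

Request:
{"api": "arm_command", "payload": {"deltas": [1, 0, 0, 0, 0.176, 1, 0, 0, 0, 0.176, 1, 0.028, -0.045, -0.009, 0, 1, 0.028, -0.045, -0.009, 0, 1, 0.028, -0.045, -0.009, 0, 1, 0.028, -0.045, -0.009, 0, 1, 0.028, -0.045, -0.009, 0, 1, 0.028, -0.045, -0.009, 0, 1, 0.028, -0.045, -0.009, 0, 1, 0.028, -0.045, -0.009, 0, 1, 0.028, -0.045, -0.009, 0, 1, 0.028, -0.045, -0.009, 0]}}

```text
time: 1.6
position: [0.4866, -0.1655, 0.3126]
tool_rot: [1.0, -0.031, -0.0, -0.0]
ft_force: [0.4, -0.2, 0.1]
grip_width: 0.0871
grip_force: 0.0
```

```bash
cat >> h.py <<'E'
def frame(yaw=-3.55,o=(567,69)):
    a=np.radians(yaw);R=np.array([[np.cos(a),np.sin(a)],[-np.sin(a),np.cos(a)]])
    return lambda P:(np.atleast_2d(P)[:,:2]*1000-np.array(o))@R.T
def tcp():
    o=status.get_obs();q=o["tool_rot"];s=frame()(o["position"])[0]
    print(f't{o["time"]:.2f} sealer',s.round(1),f'z{o["position"][2]*1000:.1f} yaw{np.degrees(2*np.arctan2(q[1],q[0])):.2f} F',o["ft_force"].round(1),"w",round(o["grip_width"]*1000,1),"g",round(o["grip_force"],1),"q",o["q"].round(2))
E
python3 - <<'E'
from h import *
tcp();c=imaging.camera_params("wrist");p,d=imaging.camera("wrist");cv2.imwrite("pics/w1.png",p[...,::-1]);np.savez("pics/w1.npz",p=p,d=d)
W=cloud(d,c);roi=(.4,.75,-.4,.3)
for lo,hi in((.076,.092),(.04,.051),(.067,.076)): rects(W,lo,hi,roi,150)
E
```

```text
t1.60 sealer [ -65.7 -239. ] z312.6 yaw-3.57 F [ 0.4 -0.2  0.1] w 87.1 g 0.0 q [-0.55  0.28  1.59 -0.    1.28  1.09]
z0.076-0.092 n872 px[ 59. 119.] c=(574,148) 7x139 a87.6 zmed85.8
z0.076-0.092 n12800 px[303. 144.] c=(521,-154) 161x121 a74.5 zmed83.9
z0.040-0.051 n5521 px[121. 129.] c=(547,131) 196x221 a86.4 zmed43.9
z0.040-0.051 n9934 px[299. 121.] c=(529,-150) 243x167 a86.5 zmed45.1
z0.067-0.076 n1794 px[301.  65.] c=(616,-155) 241x11 a86.8 zmed71.1
```

View pics/w1.png

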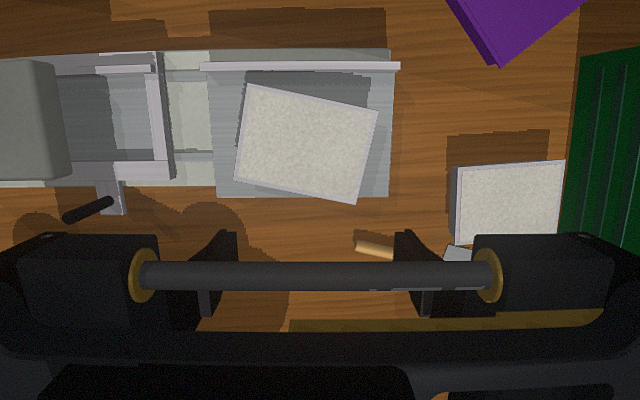

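The wrist view shows the tray lid at (305,143), the fence along row 66, the handle post at (88,210) and the empty pocket at (80,120). Next I'll refine the post position.

```bash
python3 - <<'E'
from h import *
# wrist has not moved
for n,c,f in(("wrist",imaging.camera_params("wrist"),np.load("pics/w1.npz")),("side",imaging.camera_params("side"),np.load("pics/side0.npz"))):
    W=cloud(f["d"],c);m=(W[...,0]>.42)&(W[...,0]<.49)&(W[...,1]>.09)&(W[...,1]<.19)&(W[...,2]>.062)&(W[...,2]<.135)
    P=W[m]
    (x,y),r=cv2.minEnclosingCircle((P[:,:2]*1000).astype(np.float32))
    T=P[P[:,2]>P[:,2].max()-.006];print(n,len(P),"circ",x,y,r,"top",T.mean(0),P[:,2].max())
    print(frame()(np.array([[x/1000,y/1000]])))
E
```

```text
wrist 537 circ 462.1208190917969 141.76693725585938 8.706413269042969 top [0.46211505 0.14090848 0.12575563] 0.12832526905151626
[[-109.18362904   66.13323593]]
side 90 circ 455.7010498046875 142.67892456054688 10.232340812683105 top [0.45617339 0.14231025 0.12451996] 0.1281625764260783
[[-115.64754956   66.64596402]]
```

Request:
{"api": "arm_command", "payload": {"deltas": [1, -0.0058, -0.0382, 0.014, 0, 1, -0.0058, -0.0382, 0.014, 0, 1, -0.0058, -0.0382, 0.014, 0, 1, -0.0058, -0.0382, 0.014, 0, 1, -0.0058, -0.0382, 0.014, 0, 1, -0.0058, -0.0382, 0.014, 0, 1, -0.0058, -0.0382, 0.014, 0, 1, -0.0058, -0.0382, 0.014, 0, 1, 0, 0, 0.028, 0, 1, 0, 0, 0.028, 0, 1, 0, 0, 0.028, 0, 1, 0, 0, 0.028, 0]}}

```text
time: 3.15
position: [0.4586, 0.1406, 0.0875]
tool_rot: [1.0, -0.031, -0.0, 0.0]
ft_force: [-0.8, -0.5, -0.2]
grip_width: 0.087
grip_force: 0.0
```

Request:
{"api": "arm_command", "payload": {"deltas": [-0.4, 0, 0, 0, 0, -1, 0, 0, 0, 0, -1, 0, 0, 0, 0, -1, 0, 0, 0, 0, -1, 0, 0, 0, 0, -1, 0, 0, 0, 0], "newtons": 25}}

```text
time: 3.9
position: [0.4588, 0.1407, 0.0888]
tool_rot: [1.0, -0.031, 0.0, -0.0]
ft_force: [0.0, 0.9, -0.9]
grip_width: 0.0351
grip_force: 0.0
```

```bash
python3 -c "
from h import *
tcp()"
```

```text
t3.90 sealer [-112.4   64.9] z88.8 yaw-3.56 F [ 0.   0.9 -0.9] w 35.1 g 0.0 q [0.06 0.56 1.91 0.   0.67 1.7 ]
```

Fingers are still closing.

Request:
{"api": "arm_command", "payload": {"deltas": [-1, 0, 0, 0, 0, -1, 0, 0, 0, 0, -1, 0, 0, 0, 0, -1, 0, 0, 0, 0]}}

```text
time: 4.4
position: [0.4586, 0.1396, 0.0885]
tool_rot: [1.0, -0.03, -0.0, 0.001]
ft_force: [-0.1, -4.5, 1.0]
grip_width: 0.0154
grip_force: 25.0
```

Request:
{"api": "arm_command", "payload": {"deltas": [-1, 0, 0.006, 0, 0, -1, 0, 0.012, 0, 0, -1, 0, 0.012, 0, 0, -1, 0, 0.012, 0, 0, -1, 0, 0.012, 0, 0, -1, 0, 0.006, 0, 0, -1, 0, 0.003, 0, 0, -1, 0, 0.003, 0, 0, -1, 0, 0, 0, 0]}}

```text
time: 5.52
position: [0.4548, 0.0759, 0.0885]
tool_rot: [0.999, -0.032, 0.0, -0.001]
ft_force: [0.8, 6.1, -1.1]
grip_width: 0.015
grip_force: 25.0
```

```bash
python3 -c "
from h import *
tcp()"
```

```text
t5.53 sealer [-112.4   -0. ] z88.5 yaw-3.65 F [ 0.8  6.1 -1.1] w 15.0 g 25.0 q [-0.08  0.55  1.96  0.    0.64  1.55]
```

Request:
{"api": "arm_command", "payload": {"deltas": [-1, 0, 0.003, 0, 0, -1, 0, 0.003, 0, 0, -1, 0, 0, 0, 0]}}

```text
time: 5.9
position: [0.4547, 0.0744, 0.0885]
tool_rot: [0.999, -0.035, 0.001, -0.005]
ft_force: [3.7, 28.6, -1.0]
grip_width: 0.0153
grip_force: 25.0
```

The carriage is against its stop at 28 N, which gives a refined origin of about (569,67.3). I'll back off, release, lift and go over the tail of the tray with the fingers across it.

Request:
{"api": "arm_command", "payload": {"deltas": [-1, 0, -0.004, 0, 0, 0.2, 0, -0.001, 0, 0, 0.2, 0, 0, 0, 0, 0.2, 0, 0, 0, 0, 0.2, 0, 0, 0, 0, 0.2, 0, 0, 0, 0, 0.2, 0, 0, -0.02, 0, 0.2, 0, 0, -0.04, 0, 0.4, 0, 0, -0.04, 0]}}

```text
time: 7.02
position: [0.4541, 0.0738, 0.1894]
tool_rot: [1.0, -0.031, -0.001, -0.0]
ft_force: [1.0, 0.6, 0.3]
grip_width: 0.0563
grip_force: 0.0
```

Request:
{"api": "arm_command", "payload": {"deltas": [0.4, 0.0112, 0.047, 0, 0, 0.4, 0.0112, 0.047, 0, 0, 0.4, 0.0112, 0.047, 0, 0, 0.4, 0.0112, 0.047, 0, 0, 0.4, 0.0112, 0.047, 0, 0, 0.4, 0.0112, 0.047, 0, 0]}}

```text
time: 7.78
position: [0.504, -0.2134, 0.1885]
tool_rot: [1.0, -0.031, -0.0, -0.0]
ft_force: [1.4, 0.1, -0.1]
grip_width: 0.0608
grip_force: 0.0
```

Request:
{"api": "arm_command", "payload": {"deltas": [0.4, 0, 0, 0, -0.17, 0.4, 0, 0, 0, -0.17, 0.4, 0, 0, 0, -0.17, 0.4, 0, 0, 0, -0.17, 0.4, 0, 0, 0, -0.17, 0.4, 0, 0, 0, -0.17, 0.4, 0, 0, 0, -0.17, 0.4, 0, 0, 0, -0.17, 0.4, 0, 0, 0, 0]}}

```text
time: 8.9
position: [0.5039, -0.2117, 0.1884]
tool_rot: [0.797, 0.603, -0.0, -0.0]
ft_force: [-0.5, -0.3, -0.2]
grip_width: 0.0609
grip_force: 0.0
```

```bash
sed -i 's/o=(567,69)/o=(569,67.3)/' h.py; python3 - <<'E'
from h import *
tcp();c=imaging.camera_params("wrist");p,d=imaging.camera("wrist");cv2.imwrite("pics/w2.png",p[...,::-1])
W=cloud(d,c);roi=(.4,.75,-.4,.3)
for lo,hi in((.076,.092),(.04,.051),(.067,.076)): rects(W,lo,hi,roi,150)
E
```

```text
t8.90 sealer [ -47.7 -282.5] z188.4 yaw74.24 F [-0.5 -0.3 -0.2] w 60.9 g 0.0 q [-0.6   0.47  1.67 -0.    1.01 -0.33]
z0.076-0.092 n28448 px[315. 118.] c=(521,-154) 161x121 a74.4 zmed84.0
z0.040-0.051 n14641 px[329. 110.] c=(529,-150) 242x167 a86.6 zmed45.2
z0.067-0.076 n2889 px[424. 109.] c=(615,-176) 199x11 a86.6 zmed71.1
```

View pics/w2.png

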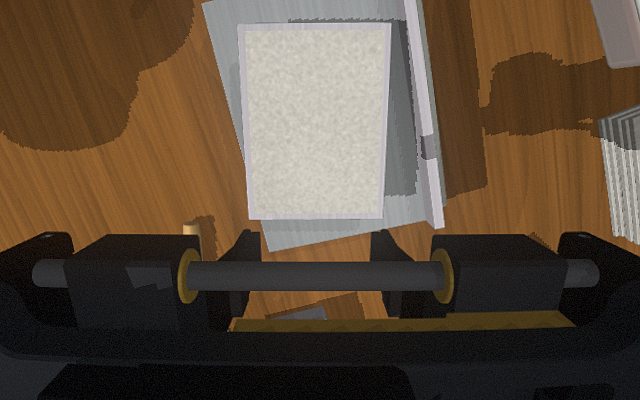

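The wrist view shows the tray lid spanning (240–390, 22–218), square to the tool, with the fence at right near (425,110). I'll press down on the tail.

Request:
{"api": "arm_command", "payload": {"deltas": [0.4, -0.004, 0, 0.03, 0, 0.4, 0, 0, 0.03, 0, 0.4, 0, 0, 0.03, 0, 0.4, 0, 0, 0.01, 0, 0.4, 0, 0, 0.004, 0, 0.4, 0, 0, 0.002, 0, 0.4, 0, 0, 0, 0]}}

```text
time: 9.82
position: [0.5031, -0.2157, 0.0844]
tool_rot: [0.797, 0.604, 0.0, 0.0]
ft_force: [-1.7, -0.3, 5.2]
grip_width: 0.0607
grip_force: 2.7
```

Request:
{"api": "arm_command", "payload": {"deltas": [0.4, 0, 0, 0.001, 0, 0.4, 0, 0, 0.001, 0, 0.4, 0, 0, 0, 0]}}

```text
time: 10.2
position: [0.5031, -0.2157, 0.0844]
tool_rot: [0.797, 0.604, 0.0, 0.001]
ft_force: [-4.3, 2.8, 18.7]
grip_width: 0.0607
grip_force: 9.3
```

Request:
{"api": "arm_command", "payload": {"deltas": [0.4, 0, 0, 0, -0.05, 0.4, 0, 0, 0, -0.06, 0.4, 0, 0, 0, -0.05, 0.4, 0, 0, 0, -0.05, 0.4, 0, 0.006, 0, 0, 0.4, 0, 0.01, 0, 0, 0.4, 0, 0.01, 0, 0, 0.4, 0, 0.008, 0, 0, 0.4, 0, 0.006, 0, 0, 0.4, 0, 0, 0, 0]}}

```text
time: 11.45
position: [0.5325, -0.2147, 0.0848]
tool_rot: [0.728, 0.685, -0.005, -0.01]
ft_force: [-25.0, 4.3, 36.2]
grip_width: 0.061
grip_force: 17.5
```

```bash
cat > look.py <<'E'
from h import *
import sys
tcp();c=imaging.camera_params("wrist");p,d=imaging.camera("wrist");cv2.imwrite(f"pics/{sys.argv[1]}.png",p[...,::-1])
W=cloud(d,c);roi=(.4,.75,-.4,.3)
for lo,hi in((.076,.092),(.067,.076),(.055,.0665)): rects(W,lo,hi,roi,150)
E
python3 look.py w3
```

```text
t11.45 sealer [ -18.9 -283.7] z84.8 yaw86.54 F [-25.    4.3  36.2] w 61.0 g 17.5 q [-0.57  0.66  1.66 -0.01  0.85 -0.51]
z0.076-0.092 n59882 px[294. 122.] c=(524,-155) 151x121 a77.3 zmed85.1
z0.067-0.076 n4779 px[460. 114.] c=(616,-154) 126x11 a86.5 zmed71.1
z0.055-0.067 n1746 px[446. 112.] c=(611,-155) 136x2 a86.5 zmed60.9
```

View pics/w3.png

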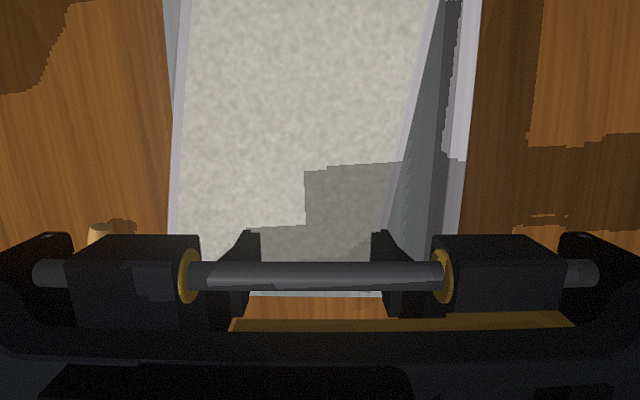

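Dragging by friction slips: the tool slid about 26 mm and the tray barely moved. I'll push the tray with the finger sides instead. First I lift off and go to the robot side of the tray.

Request:
{"api": "arm_command", "payload": {"deltas": [0.4, 0, -0.01, -0.01, 0, 0.4, 0, 0, -0.04, 0, 0.6, 0, 0, -0.04, 0, 1, 0.0155, -0.029, 0, 0, 1, 0.0155, -0.029, 0, 0, 1, 0.0155, -0.029, 0, 0, 1, 0.0155, -0.029, 0, 0]}}

```text
time: 12.38
position: [0.4212, -0.1484, 0.1717]
tool_rot: [0.729, 0.684, 0.0, 0.002]
ft_force: [0.8, -0.4, -1.0]
grip_width: 0.0866
grip_force: 0.0
```

Request:
{"api": "arm_command", "payload": {"deltas": [1, 0, 0, 0, 0.1745, 1, 0, 0, 0, 0.1745, 1, 0, 0, 0, 0.1745, 1, 0, 0, 0, 0.1745, 1, 0, 0, 0, 0.1745, 1, 0, 0, 0, 0.1745, 1, 0, 0, 0, 0.1745, 1, 0, 0, 0, 0.1745, 1, 0, 0, 0, 0.1745, 1, 0, 0, 0, 0]}}

```text
time: 13.62
position: [0.4219, -0.1488, 0.1714]
tool_rot: [1.0, -0.031, 0.001, 0.001]
ft_force: [0.5, 0.5, 0.1]
grip_width: 0.0868
grip_force: 0.0
```

```bash
python3 look.py w4
```

```text
t13.62 sealer [-133.5 -224.8] z171.4 yaw-3.50 F [0.5 0.5 0.1] w 86.8 g 0.0 q [-0.59  0.37  1.92  0.    0.84  1.04]
z0.076-0.092 n32825 px[316.  76.] c=(523,-155) 161x121 a76.8 zmed84.0
z0.076-0.092 n280 px[ 53. 182.] c=(455,69) 15x8 a11.3 zmed84.5
z0.055-0.067 n157 px[ 72. 177.] c=(456,69) 15x7 a13.4 zmed61.2
```

Request:
{"api": "arm_command", "payload": {"deltas": [1, 0, 0, 0.05, 0, 1, 0, 0, 0.05, 0, 1, 0, 0, 0.015, 0, 1, 0.012, 0, 0, 0, 1, 0.012, 0, 0, 0, 1, 0.01, 0, 0, 0, 1, 0.01, 0, 0, 0, 1, 0.008, 0, 0, 0, 1, 0.006, 0, 0, 0, 1, 0.003, 0, 0, 0, 1, 0, 0, 0, 0]}}

```text
time: 15.05
position: [0.4801, -0.1511, 0.0561]
tool_rot: [1.0, -0.03, -0.002, -0.001]
ft_force: [-7.4, -1.0, 5.1]
grip_width: 0.0868
grip_force: 3.3
```

Request:
{"api": "arm_command", "payload": {"deltas": [1, 0.003, 0, 0, 0, 1, 0.002, 0, 0, 0, 1, 0, 0, 0, 0]}}

```text
time: 15.42
position: [0.4843, -0.151, 0.056]
tool_rot: [1.0, -0.03, -0.003, -0.001]
ft_force: [-7.4, 0.8, 5.3]
grip_width: 0.0871
grip_force: 3.8
```

```bash
python3 look.py w5
```

```text
t15.43 sealer [ -71.  -223.1] z56.0 yaw-3.48 F [-7.4  0.8  5.3] w 87.1 g 3.8 q [-0.52  0.65  1.85 -0.    0.65  1.11]
z0.076-0.092 n93863 px[293. 121.] c=(546,-145) 161x114 a86.3 zmed84.0
```

Request:
{"api": "arm_command", "payload": {"deltas": [1, 0.003, 0, 0, 0, 1, 0.003, 0, 0, 0, 1, 0, 0, 0, 0]}}

```text
time: 15.85
position: [0.4844, -0.1507, 0.0559]
tool_rot: [1.0, -0.03, -0.009, -0.002]
ft_force: [-20.8, -5.7, 13.6]
grip_width: 0.087
grip_force: 10.1
```

Request:
{"api": "arm_command", "payload": {"deltas": [1, 0.003, 0, 0, 0, 1, 0.002, 0, 0, 0, 1, 0, 0, 0, 0]}}

```text
time: 16.23
position: [0.4844, -0.1505, 0.0558]
tool_rot: [0.999, -0.029, -0.014, -0.003]
ft_force: [-30.2, -10.2, 21.0]
grip_width: 0.0867
grip_force: 15.2
```

```bash
python3 look.py w6
```

```text
t16.23 sealer [ -70.9 -222.6] z55.8 yaw-3.31 F [-30.2 -10.2  21. ] w 86.7 g 15.2 q [-0.52  0.65  1.84 -0.01  0.68  1.12]
z0.076-0.092 n95444 px[294. 121.] c=(546,-145) 162x113 a86.2 zmed84.0
```

The tray is square against the fence: force rises with no travel, and its angle matches the deck's at 86.2°. Next I move behind the tail with the fingers across.

Request:
{"api": "arm_command", "payload": {"deltas": [1, -0.015, 0, 0, 0, 1, -0.015, 0, 0, 0, 0.2, 0, 0, -0.05, 0, 0.2, 0, 0, -0.05, 0, 0.2, 0.03, 0.036, 0, 0, 0.2, 0.03, 0.036, 0, 0, 0.2, 0.03, 0.036, 0, 0]}}

```text
time: 17.15
position: [0.5531, -0.2659, 0.1564]
tool_rot: [1.0, -0.031, 0.002, 0.001]
ft_force: [1.0, -0.1, -0.1]
grip_width: 0.0536
grip_force: 0.0
```

Request:
{"api": "arm_command", "payload": {"deltas": [0.2, 0, 0, 0, -0.1745, 0.2, 0, 0, 0, -0.1745, 0.2, 0, 0, 0, -0.1745, 0.2, 0, 0, 0, -0.1745, 0.2, 0, 0, 0, -0.1745, 0.2, 0, 0, 0, -0.1745, 0.2, 0, 0, 0, -0.1745, 0.2, 0, 0, 0, -0.1745, 0.2, 0, 0, 0, -0.1745, 0.2, 0, 0, 0, 0]}}

```text
time: 18.4
position: [0.5519, -0.2647, 0.1557]
tool_rot: [0.73, 0.684, 0.0, 0.001]
ft_force: [-0.4, 0.1, 0.7]
grip_width: 0.0521
grip_force: 0.0
```

```bash
python3 look.py w7
```

```text
t18.40 sealer [   3.5 -332.4] z155.7 yaw86.31 F [-0.4  0.1  0.7] w 52.1 g 0.0 q [-0.63  0.59  1.53  0.    1.02 -0.57]
z0.076-0.092 n26875 px[310.  77.] c=(555,-172) 108x121 a86.3 zmed83.9
z0.067-0.076 n1137 px[390. 143.] c=(613,-197) 157x11 a86.1 zmed71.1
```

View pics/w7.png

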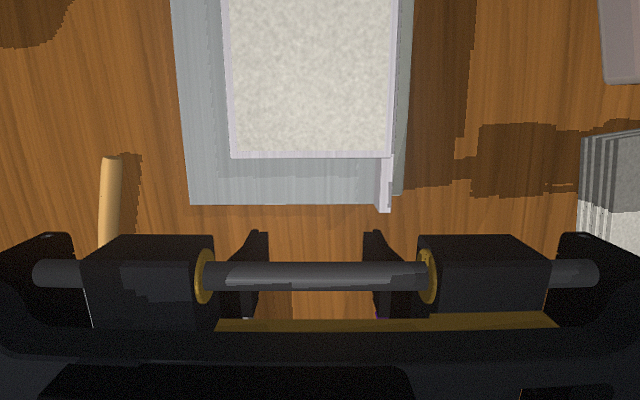

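The wrist view shows the tray's tail edge at row 157, columns 230–392, square, with the rim over the fence at right. I'll lower the fingers and push along the deck to just short of the tipping point.

Request:
{"api": "arm_command", "payload": {"deltas": [0.2, 0, -0.003, 0.05, 0, 0.2, 0, 0, 0.05, 0, 0.2, 0.01, 0, 0, 0, 0.2, 0.012, 0, 0, 0, 0.2, 0.015, 0, 0, 0, 0.2, 0.02, 0, 0, 0, 0.2, 0.02, 0, 0, 0, 0.2, 0.02, 0, 0, 0, 0.2, 0.02, 0, 0, 0, 0.2, 0.015, 0, 0, 0, 0.2, 0.01, 0, 0, 0, 0.2, 0, 0, 0, 0]}}

```text
time: 19.95
position: [0.5582, -0.1218, 0.0573]
tool_rot: [0.729, 0.685, 0.001, 0.001]
ft_force: [0.3, -0.0, 0.3]
grip_width: 0.0524
grip_force: 0.5
```

```bash
python3 look.py w8; python3 - <<'E'
from h import *
c=imaging.camera_params("top");p,d=imaging.camera("top");W=cloud(d,c);rects(W,.076,.095,(.4,.75,-.4,.2),100)
E
```

```text
t19.95 sealer [   0.9 -189.4] z57.3 yaw86.44 F [ 0.3 -0.   0.3] w 52.4 g 0.5 q [-0.41  0.69  1.7   0.    0.75 -0.35]
z0.076-0.092 n69660 px[313. 120.] c=(561,-63) 114x121 a86.5 zmed84.0
```

Request:
{"api": "arm_command", "payload": {"deltas": [0.2, 0.015, 0, 0, 0, 0.2, 0.025, 0, 0, 0, 0.2, 0.025, 0, 0, 0, 0.2, 0.015, 0, 0, 0, 0.2, 0.007, 0, 0, 0, 0.2, 0.004, 0, 0, 0, 0.2, 0, 0, 0, 0]}}

```text
time: 20.92
position: [0.5625, -0.0316, 0.0553]
tool_rot: [0.729, 0.684, 0.0, -0.001]
ft_force: [-0.0, -0.4, 0.2]
grip_width: 0.0523
grip_force: 0.0
```

```bash
cat > tr.py <<'E'
from h import *
import sys
tcp();f=frame()
for n in("wrist","top"):
    c=imaging.camera_params(n);p,d=imaging.camera(n);cv2.imwrite(f"pics/{sys.argv[1]}{n}.png",p[...,::-1]);W=cloud(d,c)
    s=f(W.reshape(-1,3)).reshape(*d.shape,2);z=W[...,2]*1000
    for y0 in range(-100,100,20):
        m=(abs(s[...,0])<30)&(abs(s[...,1]-y0)<8)&(z>25)&(z<100)
        if m.sum()>20: print(n,y0,m.sum(),np.percentile(z[m],[10,50,90]).round(1))
E
python3 tr.py a
```

```text
t20.93 sealer [ -0.4 -99.1] z55.3 yaw86.36 F [-0.  -0.4  0.2] w 52.3 g 0.0 q [-0.25  0.69  1.72  0.    0.74 -0.19]
wrist -100 619 [44.8 46.4 96.1]
wrist -80 4451 [82.5 83.3 84.2]
wrist -60 4931 [80.4 81.5 82.5]
wrist -40 5255 [78.2 79.3 80.3]
wrist -20 5589 [76.  77.1 78.2]
wrist 0 5762 [73.8 74.9 76. ]
wrist 20 2217 [72.3 73.3 74.2]
```

The nose is on the pocket floor at about 6° tilt, with the tail still on the edge. I'll push gently onward.

Request:
{"api": "arm_command", "payload": {"deltas": [0.2, 0.004, 0, 0, 0, 0.2, 0.004, 0, 0, 0, 0.2, 0.001, 0, 0, 0, 0.2, 0, 0, 0, 0]}}

```text
time: 21.52
position: [0.5633, -0.0229, 0.0555]
tool_rot: [0.729, 0.684, 0.0, -0.0]
ft_force: [0.1, -1.7, -1.8]
grip_width: 0.0524
grip_force: 0.9
```

```bash
python3 tr.py b
```

```text
t21.52 sealer [ -0.1 -90.4] z55.5 yaw86.39 F [ 0.1 -1.7 -1.8] w 52.4 g 0.9 q [-0.24  0.69  1.72  0.    0.74 -0.18]
wrist -100 1290 [43.  45.2 91. ]
wrist -80 2274 [81.5 82.5 83.6]
wrist -60 4704 [80.6 81.6 82.6]
wrist -40 5040 [78.5 79.5 80.6]
wrist -20 5362 [76.4 77.5 78.5]
wrist 0 5607 [74.4 75.4 76.4]
wrist 20 5428 [72.3 73.4 74.5]
```

Request:
{"api": "arm_command", "payload": {"deltas": [0.2, 0.002, 0, 0, 0, 0.2, 0.002, 0, 0, 0, 0.2, 0, 0, 0, 0]}}

```text
time: 22.0
position: [0.5635, -0.0188, 0.0555]
tool_rot: [0.729, 0.685, -0.0, -0.0]
ft_force: [-0.3, -2.5, -1.8]
grip_width: 0.0522
grip_force: 1.2
```

```bash
python3 tr.py c
```

```text
t22.00 sealer [ -0.1 -86.3] z55.5 yaw86.40 F [-0.3 -2.5 -1.8] w 52.2 g 1.2 q [-0.23  0.69  1.72  0.    0.74 -0.17]
wrist -100 1200 [38.5 44.  45.9]
wrist -80 1375 [78.9 81.9 83.2]
wrist -60 4607 [80.5 81.5 82.5]
wrist -40 4976 [78.5 79.5 80.5]
wrist -20 5268 [76.5 77.6 78.5]
wrist 0 5520 [74.5 75.5 76.5]
wrist 20 5805 [72.5 73.6 74.6]
```

Request:
{"api": "arm_command", "payload": {"deltas": [0.2, 0.002, 0, 0, 0, 0.2, 0, 0, 0, 0]}}

```text
time: 22.35
position: [0.5637, -0.0169, 0.0555]
tool_rot: [0.729, 0.685, 0.0, -0.0]
ft_force: [-0.5, -2.6, -1.8]
grip_width: 0.052
grip_force: 1.2
```

```bash
python3 tr.py d; python3 - <<'E'
from h import *
f=frame();c=imaging.camera_params("wrist");p,d=imaging.camera("wrist");W=cloud(d,c);s=f(W.reshape(-1,3)).reshape(*d.shape,2);z=W[...,2]*1000
m=(abs(s[...,0])<15)&(z>74)&(z<88)&(s[...,1]>-100)&(s[...,1]<60);print("tail sy",np.percentile(s[...,1][m],[.5,1,2]))
m=(abs(s[...,0])<55)&(z>70)&(z<88)&(s[...,1]>-20)&(s[...,1]<30);A=np.c_[s[m],np.ones(m.sum())];print(np.linalg.lstsq(A,z[m],rcond=None)[0])
m=(s[...,1]>-10)&(s[...,1]<10)&(z>64)&(z<90)&(abs(s[...,0])<90);print("x range",np.percentile(s[...,0][m],[.5,99.5]))
E
```

```text
t22.35 sealer [ -0.1 -84.3] z55.5 yaw86.39 F [-0.5 -2.6 -1.8] w 52.0 g 1.2 q [-0.23  0.69  1.71  0.    0.74 -0.17]
wrist -100 1016 [38.5 43.6 45. ]
wrist -80 881 [70.1 80.9 86.4]
wrist -60 4510 [79.9 80.9 81.8]
wrist -40 4846 [78. 79. 80.]
wrist -20 5135 [76.2 77.1 78.1]
wrist 0 5476 [74.3 75.3 76.3]
wrist 20 5772 [72.4 73.4 74.5]
wrist 40 372 [71.3 72.2 73. ]
tail sy [-73.33651315 -72.87833197 -71.84857643]
[ 3.64108960e-04 -9.08277540e-02  7.51132455e+01]
x range [-59.24890273  58.67164248]
```

View pics/dwrist.png

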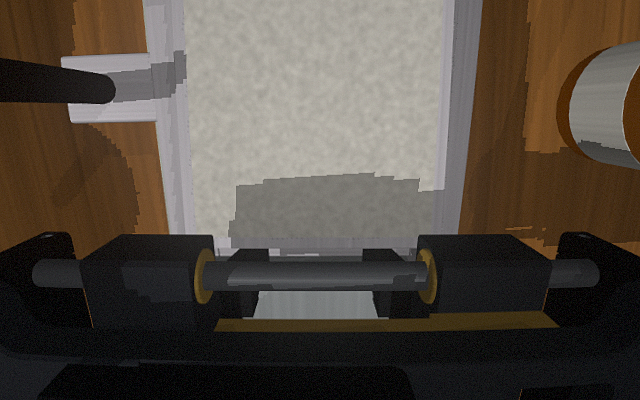

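The tail is past the pocket edge and is held up only by finger friction (Fy -2.6 N, Fz -1.8 N). I'll back off.

Request:
{"api": "arm_command", "payload": {"deltas": [0.2, -0.004, 0, 0, 0, 0.2, -0.008, 0, 0, 0, 0.2, 0, 0, 0, 0]}}

```text
time: 22.88
position: [0.5632, -0.0295, 0.0558]
tool_rot: [0.729, 0.684, 0.0, 0.0]
ft_force: [0.7, 0.7, -1.0]
grip_width: 0.052
grip_force: 0.0
```

```bash
python3 tr.py e
```

```text
t22.88 sealer [  0.2 -97. ] z55.8 yaw86.32 F [ 0.7  0.7 -1. ] w 52.0 g 0.0 q [-0.25  0.69  1.72  0.    0.74 -0.19]
wrist -100 2775 [40.9 44.9 60.5]
wrist -80 1795 [44.4 67.  68.1]
wrist -60 3975 [67.3 68.1 68.9]
wrist -40 4426 [67.3 68.1 68.9]
wrist -20 4787 [67.2 68.1 68.8]
wrist 0 5246 [67.1 68.  68.9]
wrist 20 3445 [67.1 68.  68.9]
```

The tray is flat at z = 68 mm, which matches floor 30 + 38. Now back to the handle.

Request:
{"api": "arm_command", "payload": {"deltas": [0.2, 0, 0, -0.04, 0, 0.2, 0, 0, -0.05, 0, 0.2, 0, 0, -0.04, 0, 0.4, 0, 0, 0, 0.1745, 0.4, 0, 0, 0, 0.1745, 0.4, 0, 0, 0, 0.1745, 0.4, 0, 0, 0, 0.1745, 0.4, 0, 0, 0, 0.1745, 0.4, 0, 0, 0, 0.1745, 0.4, 0, 0, 0, 0.1745, 0.4, 0, 0, 0, 0.1745, 0.4, 0, 0, 0, 0.1745]}}

```text
time: 24.48
position: [0.5627, -0.0286, 0.1856]
tool_rot: [0.999, -0.034, -0.0, -0.0]
ft_force: [1.0, -0.1, -1.0]
grip_width: 0.0609
grip_force: 0.0
```

Request:
{"api": "arm_command", "payload": {"deltas": [0.4, -0.038, -0.032, 0, 0, 0.4, -0.038, -0.032, 0, 0, 0.4, -0.038, -0.032, 0, 0, 0.4, 0, 0, 0, 0]}}

```text
time: 24.98
position: [0.4509, 0.0762, 0.1854]
tool_rot: [1.0, -0.03, -0.002, -0.0]
ft_force: [0.8, -0.3, -0.3]
grip_width: 0.0608
grip_force: 0.0
```

```bash
python3 tr.py f
```

```text
t24.98 sealer [-118.4    1.6] z185.4 yaw-3.39 F [ 0.8 -0.3 -0.3] w 60.8 g 0.0 q [-0.08  0.36  1.88  0.    0.9   1.55]
wrist -100 1254 [39.6 44.7 45.9]
wrist -80 801 [43.9 66.6 67.9]
wrist -60 1481 [67.2 68.1 69. ]
wrist -40 1512 [67.1 68.1 69.1]
wrist -20 1514 [67.2 68.1 69.1]
wrist 0 1548 [67.2 68.1 69. ]
wrist 20 1516 [67.1 68.1 69. ]
wrist 40 1517 [67.1 68.1 69. ]
wrist 60 1494 [67.2 68.  69. ]
wrist 80 1505 [66.7 68.4 95.8]
top -100 57 [42.  45.1 49.3]
top -80 70 [43.2 47.7 68.9]
top -60 71 [65.8 68.2 71.7]
```

Request:
{"api": "arm_command", "payload": {"deltas": [0.4, 0.004, 0, 0.03, 0, 0.4, 0, 0, 0.04, 0, 0.4, 0, 0, 0.027, 0, 0.4, 0, 0, 0, 0, -1, 0, 0, 0, 0, -1, 0, 0, 0, 0, -1, 0, 0, 0, 0, -1, 0, 0, 0, 0, -1, 0, 0, 0, 0, -1, 0, 0, 0, 0, -1, 0, 0, 0, 0], "newtons": 25}}

```text
time: 26.45
position: [0.4594, 0.0747, 0.0888]
tool_rot: [0.999, -0.032, 0.0, -0.001]
ft_force: [-0.3, 4.5, 2.2]
grip_width: 0.015
grip_force: 25.0
```

Request:
{"api": "arm_command", "payload": {"deltas": [-1, 0, -0.004, 0, 0, -1, 0, -0.008, 0, 0, -1, 0, -0.012, 0, 0, -1, 0, -0.016, 0, 0, -1, 0, -0.016, 0, 0, -1, 0, -0.016, 0, 0, -1, 0, -0.016, 0, 0, -1, 0, -0.016, 0, 0, -1, 0, -0.016, 0, 0, -1, 0, -0.014, 0, 0, -1, 0, -0.01, 0, 0, -1, 0, -0.006, 0, 0]}}

```text
time: 27.95
position: [0.4681, 0.2217, 0.0888]
tool_rot: [1.0, -0.03, -0.001, 0.002]
ft_force: [-0.3, -8.6, 5.6]
grip_width: 0.0155
grip_force: 25.0
```

Request:
{"api": "arm_command", "payload": {"deltas": [-1, 0, -0.004, 0, 0, -1, 0, -0.004, 0, 0, -1, 0, -0.003, 0, 0, -1, 0, -0.003, 0, 0, -1, 0, 0, 0, 0]}}

```text
time: 28.58
position: [0.4689, 0.2342, 0.0888]
tool_rot: [1.0, -0.03, -0.001, 0.003]
ft_force: [-1.2, -11.4, 5.2]
grip_width: 0.0155
grip_force: 25.0
```

```bash
python3 -c "
from h import *
tcp()"
```

```text
t28.57 sealer [-110.3  160.4] z88.8 yaw-3.40 F [ -1.2 -11.4   5.2] w 15.5 g 25.0 q [ 0.25  0.6   1.8  -0.01  0.75  1.89]
```

Just about home; I'll press until the stop shows in the force.

Request:
{"api": "arm_command", "payload": {"deltas": [-1, 0, -0.003, 0, 0, -1, 0, -0.003, 0, 0, -1, 0, 0, 0, 0]}}

```text
time: 28.95
position: [0.4687, 0.2344, 0.0886]
tool_rot: [1.0, -0.027, -0.002, 0.008]
ft_force: [2.4, -32.3, 8.5]
grip_width: 0.0151
grip_force: 25.0
```

Request:
{"api": "arm_command", "payload": {"deltas": [-1, 0, 0.003, 0, 0, 0, 0, 0.001, 0, 0, 0, 0, 0, 0, 0, 0, 0, 0, 0, 0, 0, 0, 0, 0, 0, 0, 0, 0, 0, 0, 0, 0, 0, -0.03, 0, 0, 0, 0, -0.05, 0, 0, 0, 0, -0.05, 0, 0, -0.01, 0.04, -0.05, 0, 0, -0.01, 0.04, 0, 0, 0, 0, 0, 0, 0]}}

```text
time: 30.45
position: [0.444, 0.1608, 0.2674]
tool_rot: [0.999, -0.033, 0.0, 0.0]
ft_force: [0.2, -0.3, -0.0]
grip_width: 0.0435
grip_force: 0.0
```

```bash
python3 - <<'E'
from h import *
tcp();f=frame()
for n in("wrist","side","top"):
    c=imaging.camera_params(n);p,d=imaging.camera(n);cv2.imwrite(f"pics/end{n}.png",p[...,::-1]);W=cloud(d,c)
    s=f(W.reshape(-1,3)).reshape(*d.shape,2);z=W[...,2]
    m=(s[...,0]>-130)&(s[...,0]<-100)&(s[...,1]>100)&(s[...,1]<200)&(z>.07)&(z<.13)
    if m.sum()>5: print(n,m.sum(),"post",s[m].mean(0))
E
```

```text
t30.45 sealer [-130.6   85.5] z267.4 yaw-3.74 F [ 0.2 -0.3 -0. ] w 43.5 g 0.0 q [ 0.11  0.26  1.75 -0.    1.13  1.75]
wrist 379 post [-113.58053984  156.87255086]
side 96 post [-119.14538844  165.10343195]
```

View pics/endside.png

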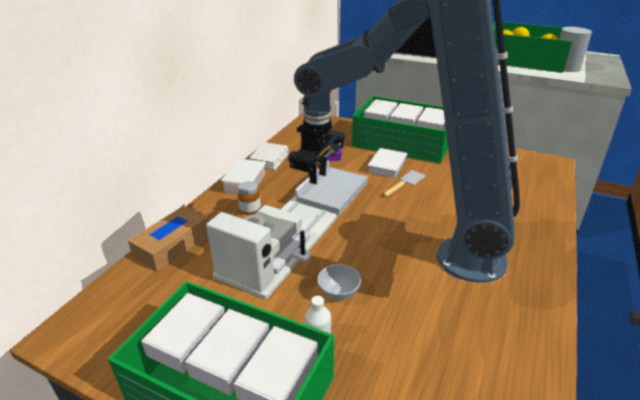

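The side view shows the carriage home with the post at (303,243), the tray under the head and the arm clear of everything.

```bash
python3 -c "
from rig import order
print(order.hand_in())"
```

```text
the job is handed in; nothing more can be done
None
```

The tray is seated flat in its pocket (top at 68 mm) and the carriage is home at its stop with the gripper clear, handed in at about 30 s; the tray dipped about 6° nose-down, the most I measured, as it dropped into the pocket, so it was not level throughout.

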